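Clear the case lid and hold it open

ROBOT

A 6-joint arm with a two-finger parallel gripper is mounted at the origin on the work surface. World frame = base frame: x ahead of the robot, y to its left, z up, the work surface at z = 0. Lengths are in m, angles in rad, forces in N, time in s.
With the tool pointing down it reaches from about 0.275 to 0.725 m from the base axis. Payload 15.9 kg.
Tool frame: the origin (TCP) lies between the finger pads; the fingertips stand 14 mm ahead of it and the grasp point (between the pads) lies 5 mm behind it; z points along the fingers, y is the line along which they close (so a half turn about z gives the same grasp; the last joint's range is limited). The gripper opens to 85 mm and grips with 20 to 120 N. Pads are 22 mm wide; open, the fingers measure 114 mm over their backs; the gripper's body (76 mm by 85 mm) begins 54 mm behind the grasp point. The pads swing forward as they close: fully open they stand 13 mm farther back than shut.
Start: joints at [1.106, 0.213, -0.034, 1.323, 0, 1.571], TCP at [0.224, 0.447, 0.221] pointing down, gripper open.
Joint ranges: [-2.98, 2.98], [-0.74, 1.72], [-1.14, 1.35], [-2.1, 2.04], [-1.57, 1.44], [-3.14, 3.14]. Speed limits (rad/s): [1.89, 1.89, 2.39, 2.57, 3.14, 3.14].

INTERFACE

Orientations are given as a unit quaternion [x, y, z, w].
In Python, from station import * gives the robot as it stands.
- The arm moves only by the shell command python3 -m inch 'ROWS'. ROWS is JSON, a list of rows, each a list of 7 numbers: the shift along the tool's x, y, z in mm, then the turn, a rotation vector about the tool's x, y, z in rad, then the finger opening in mm, from 0 to 85.4. In form: [[tx, ty, tz, rx, ry, rz, grip], ...]. A call has 1 to 10 rows; each row is the pose to reach, as a shift and turn from the pose commanded when the call began, along the tool's axes at that moment; what a row does not reach only later rows make up. A row lasts 1/8 s, in which the tool goes at most 62.5 mm and 10.7 degrees, less where a joint would pass 70% of its speed; a pose out of reach is approached as far as the arm can. A call with a gripper value outside its range is refused whole. The fingers move at their own pace and stop on an object; the grip force is fixed at half the most. Time passes only in rows, so rows that repeat a pose let the fingers close. It gives the time, the measured TCP pose, the force, the opening and the grip force at its end, in the units of the state.
- state(): the state, without advancing time (a new reading comes with each control period).
- get_image(name): name is "side" or "top" or "wrist"; returns a dict with "color" (400x640x3 uint8, red, green, blue), "fov_y" (degrees; the focal length in pixels is half the picture's height over the tangent of half this angle, whatever the lens; pixels are square), "cx", "cy" (the principal point, pixels), "world_from_camera" (4x4, takes a point from camera to world coordinates). Camera axes: x right, y down, z forward; pixel columns grow to the right and rows downward; lengths in m; the calibration is good to about 2 mm. A picture is of the moment at which its call begins. There is no depth.
- job_done(): hands the job in; it is judged then, once.
The state is a dict: "clock": time; "joint_positions": joint angles; "qvel": joint speeds; "joint_efforts": joint torques, N m; "tool_pos": TCP position; "tool_rot": TCP orientation; "ft_force": force on the tool from outside, world axes, zero at the start; "ft_torque": the same for the moment, N m; "width": finger opening in m; "grasp_force": force on a finger pad.
Only numpy, scipy, OpenCV 4.12 (cv2) and the standard library are available. Lean on these libraries where they do the work, as an engineer would, in place of code of your own. Each camera call takes 0.05 s, during which the arm holds its last target. There are 200 camera calls.

TASK

Take the blue scraper block and sweep all four metal chips off the lid of the red parts case into the steel chip trough along its side, keeping the lid shut and using the scraper, not the gripper, on the chips. Then set the scraper down on the open bench, clear of the case and its trough, take the lid by its bar handle and raise it to 45 degrees (within 5 degrees), holding it there: finish with the gripper still holding the lid, which would fall shut if let go. Leave the oil bottle, the paint tin and the flywheel model where they stand.

Things in the scene. Friction and masses are not known exactly. Their poses are not given: they have to be found in the camera images.
- case: Red steel parts case, fixed to the bench: 220 mm along its x, 240 mm along its y, 75 mm high, plus the 5 mm lid, so that the shut lid's flat top is 80 mm above the bench. Origin: centre of its underside on the bench; x points away from the robot (to the lid's handle side), y along the hinge, z up. Along its whole -y side runs a fixed open steel chip trough on the bench: from y = -120 to -225 mm, x = -120 to +120 mm, floor 4 mm thick, walls 4 mm thick and 45 mm high.
- lid (a joint): Opening angle of the case's lid, rad: 0 shut (lid level), growing as the far edge rises towards the robot; stop at 1.3. No catch and no friction to speak of: it falls shut from any angle. About 0.3 to 0.65 kg.
- lid_hinge (a point): Middle of the lid's hinge line, which runs along the case's y at the robot's side (x = -110 mm, 75 mm above the bench). Its axes turn with the lid: x from the hinge across the lid to the handle edge, y along the hinge, z out of the lid's upper face.
- lid_bar (a point): Middle of the lid's steel bar handle: a round bar 12 mm thick, 100 mm long along the hinge direction, on two posts at its ends, its axis 40 mm above the lid's upper face, 200 mm from the hinge line across the lid and 45 mm out from the hinge line square to the lid. Axes as lid_hinge.
- scraper_mid (a point): Centre (half-way up, 30 mm above its underside) of the loose scraper block, standing on the bench: 120 mm long (its x), 26 mm thick (its y), 60 mm high (its z). Black rubber foot 120 mm long and 20 mm high, blue grip 70 mm long and 40 mm high above it, both 26 mm thick. About 0.14 to 0.24 kg.
- chip1: Loose steel chip, 20 x 14 x 8 mm, lying on the lid. Origin: centre of its underside.
- chip2: Loose brass chip, 20 x 14 x 8 mm, lying on the lid. Origin: centre of its underside.
- chip3: Loose aluminium angle chip, 20 x 14 mm, 14 mm high, lying on the lid. Origin: centre of its underside. All four chips start within x = -70 to +30 mm and y = -95 to +65 mm of the case's frame.
- chip4: Loose copper slug, 20 mm diameter, 8 mm thick, lying flat on the lid. Origin: centre of its underside.
- oil_bottle: Bystander: grey oil bottle with red cap, 60 mm diameter, 150 mm high. Origin: centre of its underside.
- paint_tin: Bystander: paint tin with yellow label, 72 mm diameter, 80 mm high. Origin: centre of its underside.
- flywheel: Bystander: model flywheel, red wheel of 60 mm diameter on a blue stand with a 60 x 50 mm foot, 100 mm high. Origin: centre of its underside.
There are look-alikes about, which are no part of the job. Of the things that look like the part that bears scraper_mid, take the one that is farthest to the robot's left at the start.

How it is judged:
By the outcome, as a careful person would: the job done as asked, in the order asked, and still so for the second after the job is handed in, while the arm keeps its last pose, push and grip.
It also fails if it takes over 64 s, if anything falls off the work surface, if the arm or the gripper's body presses on something with over 40 N, if the wrist force passes 120 N, or if a joint passes its speed limit or range.

## Working session

There is one attempt and no reset: what is moved stays moved. The work goes in short steps, Python scripts to look and compute and a shell command to move; the robot and the scene stay as the last step left them, time stands still between calls to the robot, and variables do not carry over. Pictures are saved under pics/ and viewed, at most 10 in all, crops included, and the job is handed in when it is done.

```bash
mkdir -p pics; ls; python3 - <<'E'
from station import *
import cv2,json,numpy as np
s=state();print({k:np.round(v,3).tolist() for k,v in s.items()})
for n in ["top","side"]:
    d=get_image(n);cv2.imwrite(f"pics/{n}0.png",d["color"][:,:,::-1])
    print(n,d["fov_y"],d["cx"],d["cy"],np.round(d["world_from_camera"],4).tolist(),[k for k in d])
    np.savez(f"{n}0.npz",T=d["world_from_camera"],f=d["fov_y"],c=[d["cx"],d["cy"]])
E
```

```text
pics
{'clock': 0.0, 'joint_positions': [1.106, 0.213, -0.035, 1.324, -0.0, 1.571], 'qvel': [-0.001, -0.001, -0.001, 0.001, 0.0, -0.001], 'joint_efforts': [0.001, -68.616, 48.712, 0.017, 0.0, 0.0], 'tool_pos': [0.224, 0.447, 0.22], 'tool_rot': [0.23, 0.973, -0.001, -0.0], 'ft_force': [0.206, 0.302, 0.766], 'ft_torque': [0.018, 0.003, 0.04], 'grasp_force': 0.0, 'width': 0.086}
top 51.12557229142291 316.44754379105484 199.55181918252558 [[0.0132, -0.9954, 0.0945, 0.4444], [-0.9999, -0.0134, -0.0011, -0.0683], [0.0024, -0.0945, -0.9955, 1.1806], [0.0, 0.0, 0.0, 1.0]] ['color', 'fov_y', 'cx', 'cy', 'world_from_camera']
side 51.89920291284221 316.2770392941201 199.65263315423738 [[0.7692, -0.4654, 0.4379, -0.0073], [-0.6387, -0.5371, 0.551, -0.7586], [-0.0212, -0.7035, -0.7104, 1.0098], [0.0, 0.0, 0.0, 1.0]] ['color', 'fov_y', 'cx', 'cy', 'world_from_camera']
```

View pics/top0.png

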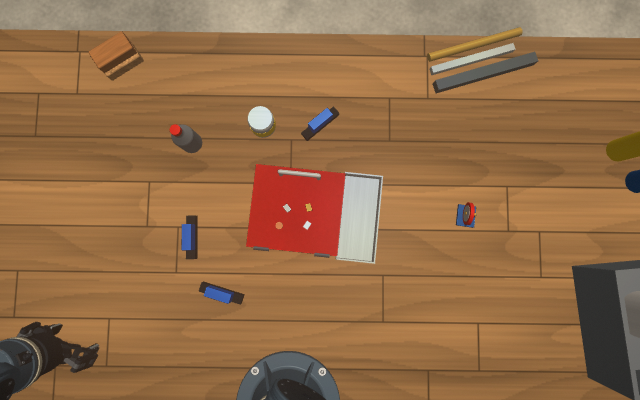

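View pics/side0.png

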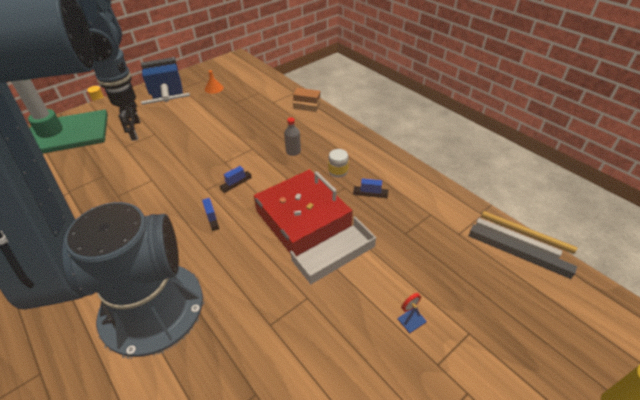

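Top view: three blue scrapers, at (190,237), (221,293) and (320,123). The leftmost is the one at (190,237). Case corners are around (256,165), (344,172), (338,256), (247,246), and the chips are at (287,208), (309,207), (307,225), (279,226).

```bash
cat > h.py <<'E'
import numpy as np,cv2
from scipy.spatial.transform import Rotation as R
def ray(d,uv):
    f=200/np.tan(np.radians(d["fov_y"])/2);T=np.array(d["world_from_camera"])
    v=T[:3,:3]@np.array([(uv[0]-d["cx"])/f,(uv[1]-d["cy"])/f,1]);return T[:3,3],v
def at(d,uv,z):
    o,v=ray(d,uv);return o+v*(z-o[2])/v[2]
def proj(d,P):
    f=200/np.tan(np.radians(d["fov_y"])/2);T=np.array(d["world_from_camera"])
    p=(np.atleast_2d(P)-T[:3,3])@T[:3,:3];return p[:,:2]/p[:,2:]*f+[d["cx"],d["cy"]]
E
python3 - <<'E'
from station import *
from h import *
import json
d=get_image("top");s=get_image("side")
hsv=cv2.cvtColor(d["color"],cv2.COLOR_RGB2HSV)
# blue grip
m=((hsv[:,:,0]>105)&(hsv[:,:,0]<125)&(hsv[:,:,1]>120)).astype(np.uint8)
n,l,st,c=cv2.connectedComponentsWithStats(m)
for i in range(1,n):
    if st[i,4]>60: print("blue",c[i],st[i],at(d,c[i],.055).round(4),cv2.minAreaRect(np.argwhere(l==i)[:,::-1].astype(np.float32)))
r=(((hsv[:,:,0]<8)|(hsv[:,:,0]>174))&(hsv[:,:,1]>170)).astype(np.uint8)
r=cv2.morphologyEx(r,cv2.MORPH_CLOSE,np.ones((9,9)))
n,l,st,c=cv2.connectedComponentsWithStats(r);i=1+np.argmax(st[1:,4])
cn=max(cv2.findContours((l==i).astype(np.uint8),0,1)[0],key=cv2.contourArea)
ap=cv2.approxPolyDP(cn,6,True)[:,0];print("case",[(a.tolist(),at(d,a,.08).round(3)[:2].tolist()) for a in ap])
# big zooms
def crop(im,x,y,w,h,k): return cv2.resize(im[y:y+h,x:x+w],None,fx=k,fy=k,interpolation=cv2.INTER_CUBIC)
a=crop(d["color"],170,150,220,120,3.6);cv2.imwrite("pics/topz.png",a[:,:,::-1])
for p in [(287,208),(309,207),(307,225),(279,226)]: print(p,at(d,p,.086).round(3))
E
```

```text
blue [320.05454545 118.63181818] [309 108  24  22 220] [ 0.7753 -0.0765  0.055 ] ((320.03466796875, 118.65348052978516), (8.794967651367188, 24.836992263793945), 50.710594177246094)
blue [633.14285714 181.10612245] [626 171  14  22 245] [ 0.6133 -0.9304  0.055 ] ((632.5, 181.5), (21.0, 13.0), 90.0)
blue [459.98181818 215.40909091] [457 205   8  21 110] [ 0.5136 -0.4572  0.055 ] ((460.5, 215.0), (7.0, 20.0), 0.0)
blue [186.03017241 236.60775862] [182 224   9  26 232] [0.4469 0.2785 0.055 ] ((186.0, 236.5), (25.0, 8.0), 90.0)
blue [217.2046332  294.38610039] [204 286  28  17 259] [0.2958 0.1896 0.055 ] ((217.3238525390625, 294.1636962890625), (26.009580612182617, 10.379969596862793), 17.35402488708496)
case [([256, 164], [0.642, 0.093]), ([246, 246], [0.424, 0.113]), ([336, 255], [0.404, -0.123]), ([344, 174], [0.618, -0.142])]
(287, 208) [0.525 0.007 0.086]
(309, 207) [ 0.528 -0.05   0.086]
(307, 225) [ 0.481 -0.046  0.086]
(279, 226) [0.478 0.027 0.086]
```

View pics/topz.png

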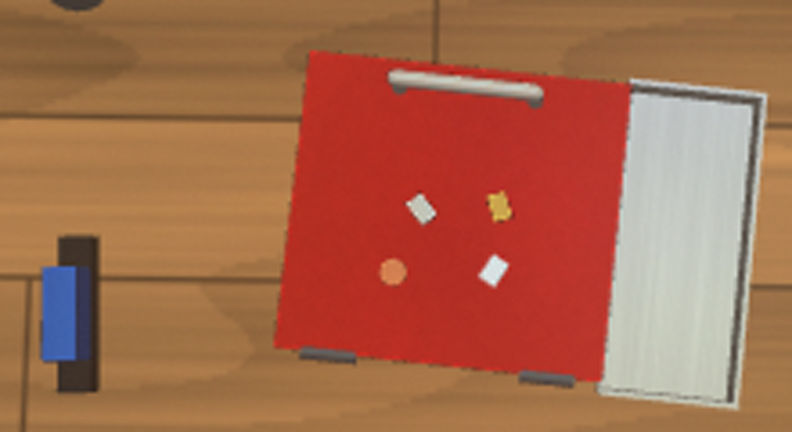

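Zoomed view (3.6×, offset 170,150): lid corners are (310,51), (631,84), (601,381) and (275,347). The trough's outer corners are (766,94) and (738,408). The bar runs from (395,76) to (540,92). The scraper's blue top-left edge is x=42 (y 267–360), and the foot spans (58–98, 237–392). Next I'll fit the poses.

```bash
cat >> h.py <<'E'
def case_T(p):
    c,s=np.cos(p[2]),np.sin(p[2]);return np.array([[c,-s],[s,c]]),np.array(p[:2])
def toW(p,L):
    A,t=case_T(p);L=np.atleast_2d(L).astype(float);return np.c_[L[:,:2]@A.T+t,L[:,2]]
def toL(p,W):
    A,t=case_T(p);return (np.array(W)[...,:2]-t)@A
E
python3 - <<'E'
from station import *
from h import *
from scipy.optimize import least_squares
d=get_image("top");s=get_image("side")
z=lambda a:np.array(a)/3.6+[170,150]-.36
L=np.array([[.11,.12,.08],[.11,-.12,.08],[-.11,-.12,.08],[-.11,.12,.08],[.12,-.225,.045],[-.12,-.225,.045],[.09,.05,.12],[.09,-.05,.12]])
uv=z([[310,51],[631,84],[601,381],[275,347],[766,94],[738,408],[395,76],[540,92]])
r=least_squares(lambda p:(proj(d,toW(p,L))-uv).ravel(),[.52,-.015,-.09]);print("case",r.x.round(4),r.fun.round(1)); p=r.x
ch=z([[421,209],[500,207],[494,271],[393,272]])
for u in ch: print("chip",(toL(p,at(d,u,.086))*1000).round())
Ls=np.array([[.035,.013,.06],[-.035,.013,.06],[.06,.013,.02],[-.06,.013,.02],[.06,-.013,0],[-.06,-.013,0]])
us=z([[42,267],[42,360],[58,237],[58,392],[98,237],[98,392]])
r2=least_squares(lambda q:(proj(d,toW(q,Ls))-us).ravel(),[.447,.27,0]);print("scr",r2.x.round(4),r2.fun.round(1))
np.savez("fit.npz",case=p,scr=r2.x)
# side overlay for check
im=s["color"][:,:,::-1].copy()
for P,c in [(toW(p,L),(0,255,0)),(toW(r2.x,Ls),(0,255,255))]:
    for u in proj(s,P): cv2.circle(im,tuple(int(round(v)) for v in u),1,c,-1)
cv2.imwrite("pics/ov.png",cv2.resize(im[140:300,180:400],None,fx=3.6,fy=3.6))
st=state();T=R.from_quat(st["tool_rot"]);print(T.as_matrix().round(3).tolist())
g=np.array([*r2.x[:2],.1]);print("shift tool mm",(T.inv().apply(g-st["tool_pos"])*1000).round(1))
E
```

```text
case [ 0.5229 -0.0157 -0.0931] [-0.  -0.4  0.4 -0.1  0.4  0.3 -0.4 -0.   0.4 -0.4  0.1  0.2  0.3  0.4
 -1.2  0. ]
chip [ 1. 24.]
chip [  8. -33.]
chip [-39. -33.]
chip [-47.  39.]
scr [0.4466 0.2772 0.0403] [-0.2 -0.1 -0.3  0.4  0.  -0.2 -0.1  0.3  0.3 -0.1  0.3 -0.3]
[[-0.894, 0.448, -0.0], [0.448, 0.894, -0.0], [-0.0, -0.0, -1.0]]
shift tool mm [-275.   -51.8  120.7]
```

View pics/ov.png

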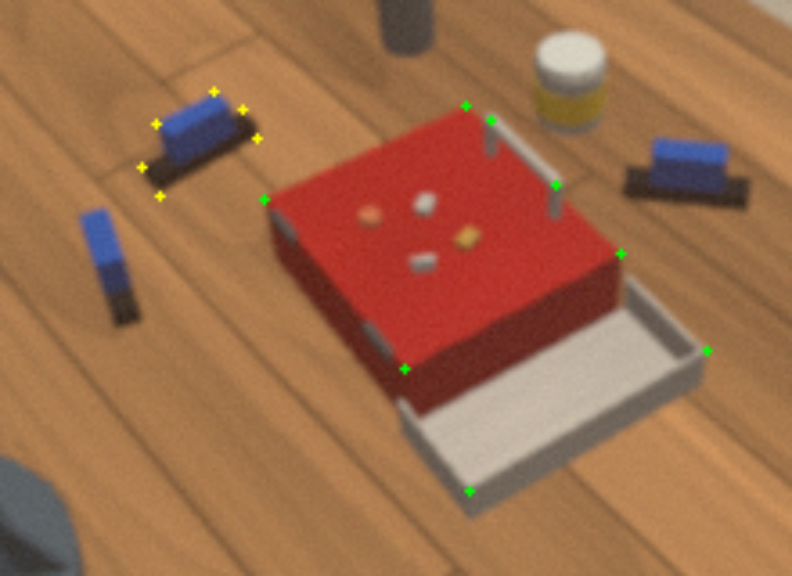

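The case fit agrees with the side view. The scraper fit is a few mm off there, so I'll move above it and refine with the wrist camera.

```bash
python3 -m inch '[[-60,-10,0,0,0,-0.15,85],[-120,-20,0,0,0,-0.3,85],[-180,-32,0,0,0,-0.4,85],[-240,-45,0,0,0,-0.48,85],[-275,-52,10,0,0,-0.48,85],[-275,-52,20,0,0,-0.48,85]]'
python3 - <<'E'
from station import *
from h import *
d=get_image("wrist");cv2.imwrite("pics/w1.png",d["color"][:,:,::-1]);print(np.round(d["world_from_camera"],3).tolist(),d["fov_y"])
E
```

```text
clock: 1.05
tool_pos: [0.4482, 0.2756, 0.2003]
tool_rot: [-0.006, 1.0, -0.0, 0.0]
ft_force: [-1.2, -0.5, -0.3]
width: 0.0852
grasp_force: 0.0
[[-0.013, 0.963, 0.269, 0.38], [1.0, 0.013, 0.003, 0.276], [-0.001, 0.269, -0.963, 0.354], [0.0, 0.0, 0.0, 1.0]] 61.16547725324278
```

View pics/w1.png

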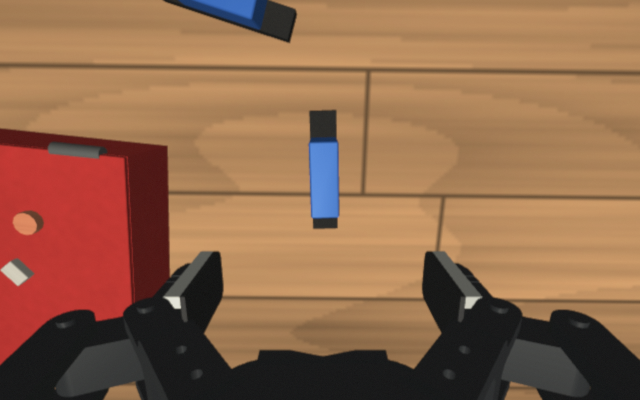

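Wrist view: the blue top face spans (309.5,142)–(338,142) to (311,217)–(339,217).

```bash
python3 - <<'E'
from station import *
from h import *
d=get_image("wrist");hsv=cv2.cvtColor(d["color"],cv2.COLOR_RGB2HSV)
m=((hsv[:,:,0]>100)&(hsv[:,:,0]<125)&(hsv[:,:,1]>100)&(hsv[:,:,2]>170)).astype(np.uint8);m[:100]=0
pts=np.argwhere(m)[:,::-1].astype(np.float32)
box=cv2.boxPoints(cv2.minAreaRect(pts))
W=np.array([at(d,u,.06) for u in box]);print(box.round(1).tolist(),W.round(4)[:,:2].tolist(),W.mean(0).round(4))
e=sorted([(np.linalg.norm(W[i]-W[i-1]),i) for i in range(4)]);i=e[-1][1];v=W[i]-W[i-1];print([a[0].round(4) for a in e],np.degrees(np.arctan(v[1]/v[0])))
st=state();T=R.from_quat(st["tool_rot"]);print(T.as_matrix().round(3).tolist());g=W.mean(0);g[2]=.041
print((T.inv().apply(g-st["tool_pos"])*1000).round(1))
E
```

```text
[[309.0, 145.0], [336.0, 145.0], [336.0, 219.0], [309.0, 219.0]] [[0.4124, 0.2651], [0.4121, 0.2883], [0.4793, 0.29], [0.4796, 0.2654]] [0.4459 0.2772 0.06  ]
[np.float64(0.0232), np.float64(0.0246), np.float64(0.0672), np.float64(0.0672)] 0.2024557340434974
[[-1.0, -0.014, -0.002], [-0.014, 1.0, -0.001], [0.002, -0.001, -1.0]]
[-1.000e-01  5.000e-01  1.588e+02]
```

```bash
python3 -m inch '[[0,0,50,0,0,0,70],[0,0,100,0,0,0,60],[0,0,140,0,0,0,60],[0,0,160,0,0,0,50],[0,0,160,0,0,0,40],[0,0,160,0,0,0,10],[0,0,160,0,0,0,10],[0,0,160,0,0,0,10],[0,0,160,0,0,0,10]]'; python3 -m inch '[[0,0,0,0,0,0,10],[0,0,0,0,0,0,10]]'
```

```text
clock: 2.28
tool_pos: [0.4471, 0.2779, 0.0422]
tool_rot: [-0.008, 1.0, 0.001, 0.001]
ft_force: [-2.7, 0.4, 7.6]
width: 0.0239
grasp_force: 60.0
clock: 2.52
tool_pos: [0.4471, 0.2778, 0.0422]
tool_rot: [-0.008, 1.0, 0.001, 0.001]
ft_force: [-3.0, 0.7, 8.0]
width: 0.024
grasp_force: 60.0
```

```bash
python3 -m inch '[[0,0,-50,0,0,0,10],[0,0,-100,0,0,0,10],[0,-10,-130,0,0,0,10],[-20,-60,-130,0,0,0.05,10],[-40,-120,-130,0,0,0.1,10],[-62,-175,-130,0,0,0.108,10],[-62,-205,-130,0,0,0.108,10],[-62,-205,-130,0,0,0.108,10]]'
cat > w.py <<'E'
from station import *
from h import *
import sys
p=np.load("fit.npz")["case"];st=state();T=R.from_quat(st["tool_rot"]).as_matrix()
print("case-frame xy",(toL(p,st["tool_pos"])*1000).round(1),"z",round(st["tool_pos"][2]*1000,1),"yaw err deg",(np.degrees(np.arctan2(T[1,1],T[0,1])-p[2])-90).round(2),"tz",T[:,2].round(4),"F",np.round(st["ft_force"],1),"w",st["width"],"j",np.round(st["joint_positions"],2))
E
python3 w.py
```

```text
clock: 3.52
tool_pos: [0.512, 0.0713, 0.1716]
tool_rot: [0.048, 0.999, -0.0, 0.0]
ft_force: [0.6, 1.4, -1.0]
width: 0.0241
grasp_force: 59.8
case-frame xy [-18.9  85.6] z 171.6 yaw err deg -0.16 tz [ 8.e-04 -1.e-04 -1.e+00] F [ 0.6  1.4 -1. ] w 0.02411055387626536 j [ 0.14  0.26 -0.1   1.21 -0.    0.23]
```

```bash
python3 -m inch '[[0,0,20,0,0,0,10],[0,0,36,0,0,0,10],[0,0,44,0,0,0,10],[0,0,48,0,0,0,10],[0,0,48,0,0,0,10]]'; python3 w.py
python3 - <<'E'
from station import *
from h import *
s=get_image("side")["color"][:,:,::-1]
cv2.imwrite("pics/s2.png",cv2.resize(s[100:300,180:400],None,fx=3,fy=3,interpolation=cv2.INTER_CUBIC))
E
```

```text
clock: 4.15
tool_pos: [0.5118, 0.0734, 0.1232]
tool_rot: [0.046, 0.999, 0.0, 0.0]
ft_force: [-0.3, 0.2, -0.9]
width: 0.0241
grasp_force: 59.7
case-frame xy [-19.3  87.7] z 123.2 yaw err deg 0.03 tz [ 3.e-04  1.e-04 -1.e+00] F [-0.3  0.2 -0.9] w 0.024092572181986023 j [ 0.14  0.29 -0.19  1.1   0.    0.23]
```

View pics/s2.png

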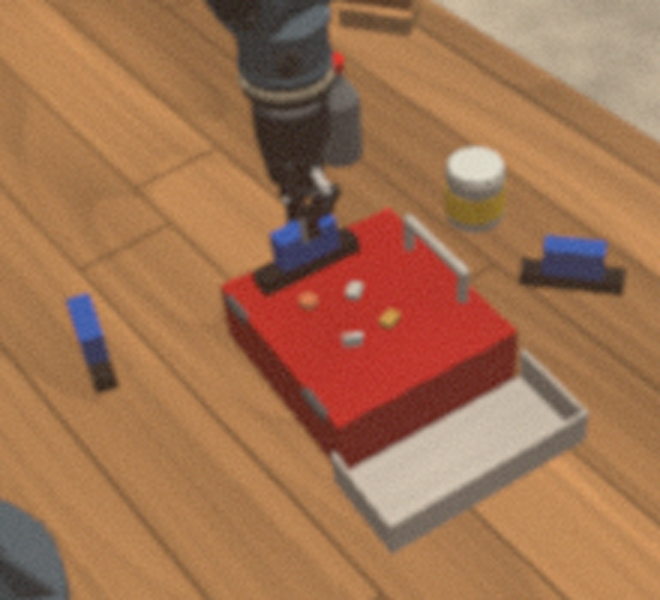

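The scraper is level just above the lid, with all four chips ahead of it and inside its length. Sweeping now.

```bash
python3 -m inch '[[0,-10,0,0,0,0,10],[0,-25,0,0,0,0,10],[0,-40,0,0,0,0,10],[0,-55,0,0,0,0,10],[0,-70,0,0,0,0,10],[0,-85,0,0,0,0,10],[0,-100,0,0,0,0,10],[0,-115,0,0,0,0,10],[0,-130,0,0,0,0,10],[0,-140,0,0,0,0,10]]'; python3 w.py
python3 -m inch '[[0,-15,0,0,0,0,10],[0,-30,0,0,0,0,10],[0,-45,0,0,0,0,10],[0,-58,0,0,0,0,10],[0,-68,0,0,0,0,10],[0,-74,0,0,0,0,10],[0,-74,0,0,0,0,10]]'; python3 w.py
python3 - <<'E'
from station import *
from h import *
s=get_image("side")["color"][:,:,::-1]
cv2.imwrite("pics/s3.png",cv2.resize(s[100:300,180:400],None,fx=3,fy=3,interpolation=cv2.INTER_CUBIC))
E
```

```text
clock: 5.45
tool_pos: [0.4987, -0.0672, 0.1229]
tool_rot: [0.047, 0.999, -0.0, 0.0]
ft_force: [0.1, 0.3, -2.4]
width: 0.0237
grasp_force: 59.8
case-frame xy [-19.3 -53.5] z 122.9 yaw err deg -0.01 tz [ 0.e+00 -1.e-04 -1.e+00] F [ 0.1  0.3 -2.4] w 0.023709428585311564 j [-0.13  0.26 -0.23  1.09 -0.   -0.04]
clock: 6.32
tool_pos: [0.4919, -0.1402, 0.1229]
tool_rot: [0.047, 0.999, 0.0, 0.0]
ft_force: [-1.1, 0.9, -2.1]
width: 0.0239
grasp_force: 59.8
case-frame xy [ -19.2 -126.8] z 122.9 yaw err deg -0.01 tz [ 0.  0. -1.] F [-1.1  0.9 -2.1] w 0.023915762380465097 j [-0.28  0.28 -0.2   1.09  0.   -0.18]
```

View pics/s3.png

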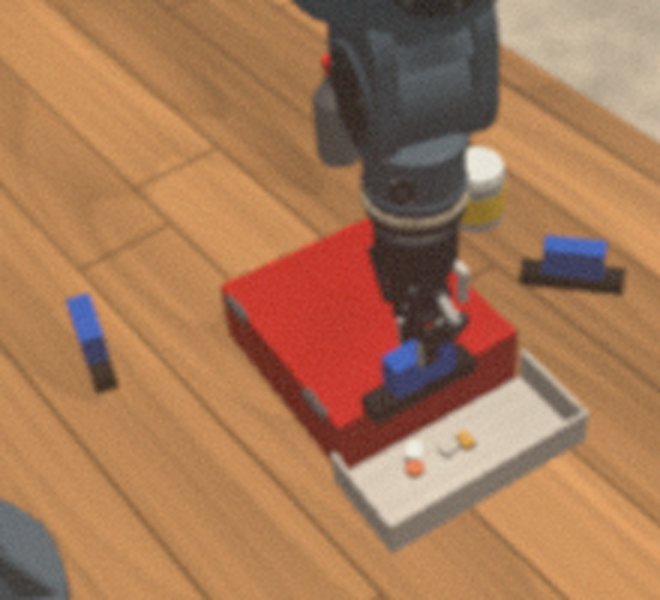

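All four chips lie in the trough, at about (415–465, 440–467) in the crop, and the lid is clear. Now I'll lift the scraper back over to the open bench on the left.

```bash
python3 -m inch '[[0,0,-40,0,0,0,10],[0,20,-60,0,0,0,10],[10,70,-60,0,0,0,10],[20,120,-60,0,0,0,10],[30,170,-60,0,0,0,10],[41,220,-60,0,0,0,10],[41,270,-60,0,0,0,10],[41,320,-60,0,0,0,10],[41,352,-60,0,0,0,10],[41,352,-40,0,0,0,10]]'; python3 w.py;python3 -m inch '[[0,0,40,0,0,0,10],[0,0,80,0,0,0,10],[0,0,105,0,0,0,10],[0,0,115,0,0,0,10],[0,0,118,0,0,0,10],[0,0,118,0,0,0,10]]'; python3 w.py
```

```text
clock: 7.62
tool_pos: [0.4842, 0.2174, 0.1635]
tool_rot: [0.045, 0.999, 0.001, 0.001]
ft_force: [-0.5, -0.3, -2.1]
width: 0.0236
grasp_force: 59.8
case-frame xy [-60.1 228.5] z 163.5 yaw err deg 0.21 tz [ 0.0021  0.0013 -1.    ] F [-0.5 -0.3 -2.1] w 0.02360400861778068 j [ 0.42  0.29 -0.08  1.2   0.    0.51]
clock: 8.38
tool_pos: [0.4842, 0.2147, 0.0457]
tool_rot: [0.046, 0.999, 0.0, 0.0]
ft_force: [-0.6, -0.2, -2.0]
width: 0.0236
grasp_force: 59.7
case-frame xy [-59.9 225.8] z 45.7 yaw err deg 0.02 tz [ 1.e-03  4.e-04 -1.e+00] F [-0.6 -0.2 -2. ] w 0.02358456731528128 j [ 0.42  0.37 -0.28  0.92 -0.    0.51]
```

```bash
python3 -m inch '[[0,0,2,0,0,0,10],[0,0,3.5,0,0,0,10],[0,0,3.5,0,0,0,10]]'; python3 -m inch '[[0,0,0,0,0,0,30],[0,0,0,0,0,0,50],[0,0,-2,0,0,0,70],[0,0,-5,0,0,0,70],[0,0,-5,0,0,0,70],[0,0,-40,0,0,0,70],[0,0,-90,0,0,0,85],[0,0,-140,0,0,0,85],[0,0,-180,0,0,0,85],[0,0,-180,0,0,0,85]]';python3 w.py
python3 - <<'E'
from station import *
from h import *
d=get_image("wrist");cv2.imwrite("pics/w4.png",d["color"][:,:,::-1])
E
```

```text
clock: 8.75
tool_pos: [0.4841, 0.2145, 0.0422]
tool_rot: [0.046, 0.999, 0.0, 0.001]
ft_force: [-3.3, -2.2, 10.7]
width: 0.0241
grasp_force: 61.1
clock: 10.0
tool_pos: [0.4851, 0.215, 0.2243]
tool_rot: [0.046, 0.999, 0.001, 0.002]
ft_force: [0.3, 0.1, -1.1]
width: 0.085
grasp_force: 0.0
case-frame xy [-59.1 226.2] z 224.3 yaw err deg 0.02 tz [ 0.0046  0.002  -1.    ] F [ 0.3  0.1 -1.1] w 0.08502578190626028 j [ 0.42  0.27  0.05  1.34 -0.    0.51]
```

View pics/w4.png

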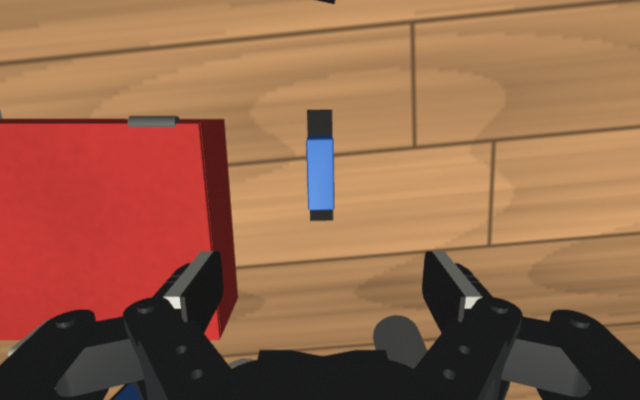

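The scraper stands upright on the bench, clear of the case. Next: move over the bar handle, turning 90°.

```bash
python3 -m inch '[[-15,-25,0,0,0,0.18,85],[-32,-50,0,0,0,0.36,85],[-50,-75,0,0,0,0.54,85],[-68,-102,0,0,0,0.72,85],[-85,-130,0,0,0,0.9,85],[-102,-156,0,0,0,1.08,85],[-119,-182,0,0,0,1.26,85],[-135,-207,0,0,0,1.44,85],[-149,-226,0,0,0,1.571,85],[-149,-226,0,0,0,1.571,85]]';python3 -m inch '[[0,0,20,0,0,0,85],[0,0,30,0,0,0,85],[0,0,30,0,0,0,85]]';python3 w.py
python3 - <<'E'
from station import *
from h import *
p=np.load("fit.npz")["case"]
d=get_image("wrist");im=d["color"][:,:,::-1].copy()
for u in proj(d,toW(p,[[.09,.05,.12],[.09,0,.12],[.09,-.05,.12]])): print(u.round(1));cv2.circle(im,tuple(int(round(v)) for v in u),2,(0,255,0),-1)
cv2.imwrite("pics/w5.png",im)
E
```

```text
clock: 11.3
tool_pos: [0.611, -0.0256, 0.2195]
tool_rot: [0.74, 0.673, -0.001, -0.001]
ft_force: [-0.1, 0.4, -0.7]
width: 0.0852
grasp_force: 0.0
clock: 11.68
tool_pos: [0.6103, -0.0239, 0.1905]
tool_rot: [0.739, 0.674, -0.001, -0.001]
ft_force: [0.1, 0.3, -0.2]
width: 0.0848
grasp_force: 0.0
case-frame xy [87.8 -0.1] z 190.5 yaw err deg -89.91 tz [-1.9e-03  1.0e-04 -1.0e+00] F [ 0.1  0.3 -0.2] w 0.0848135393604404 j [-0.04  0.46  0.23  1.35  0.    1.62]
[326.8 133.5]
[326.4 206.8]
[326.  272.1]
```

View pics/w5.png

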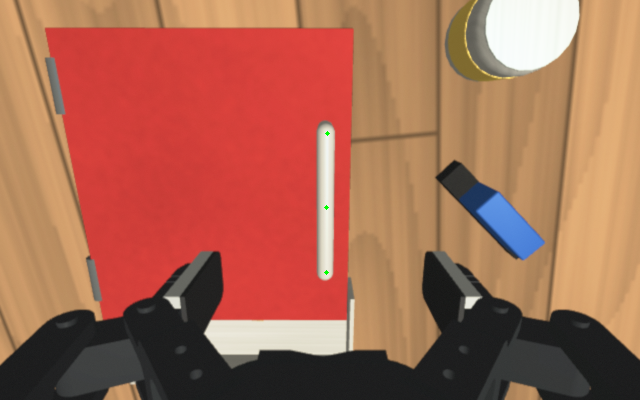

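The projected bar lies on the imaged bar, at column about 326. Going down and closing on it.

```bash
python3 -m inch '[[0,1.5,25,0,0,0,70],[0,1.5,50,0,0,0,60],[0,1.5,68,0,0,0,60],[0,1.5,75.5,0,0,0,60],[0,1.5,75.5,0,0,0,40],[0,1.5,75.5,0,0,0,20],[0,1.5,75.5,0,0,0,0],[0,1.5,75.5,0,0,0,0],[0,1.5,75.5,0,0,0,0],[0,1.5,75.5,0,0,0,0]]';python3 -m inch '[[0,0,0,0,0,0,0],[0,0,0,0,0,0,0]]';python3 w.py
```

```text
clock: 12.98
tool_pos: [0.6126, -0.0246, 0.1159]
tool_rot: [0.739, 0.673, -0.0, -0.0]
ft_force: [-0.6, 0.1, 0.4]
width: 0.0003
grasp_force: 0.0
clock: 13.22
tool_pos: [0.6126, -0.0246, 0.1159]
tool_rot: [0.739, 0.673, -0.0, 0.0]
ft_force: [0.0, 0.3, 0.1]
width: -0.0002
grasp_force: 0.0
case-frame xy [90.2 -0.5] z 115.9 yaw err deg -90.0 tz [-0. -0. -1.] F [0.  0.3 0.1] w -0.00019008897292460952 j [-0.04  0.48  0.08  1.17 -0.    1.62]
```

The fingers closed on nothing. I'll look before moving, with all three views in one picture.

```bash
python3 - <<'E'
from station import *
from h import *
p=np.load("fit.npz")["case"]
s=get_image("side");w=get_image("wrist");t=get_image("top")
P=toW(p,[[.09,.05,.12],[.09,-.05,.12],[.11,.12,.08],[.11,-.12,.08]])
out=[]
for d,(x,y,ww,hh),k in [(s,(220,120,160,150),2.5),(t,(220,130,160,150),2.5)]:
    im=d["color"][:,:,::-1].copy()
    c=cv2.resize(im[y:y+hh,x:x+ww],None,fx=k,fy=k,interpolation=cv2.INTER_CUBIC)
    for u in (proj(d,P)-[x,y])*k: cv2.circle(c,tuple(int(round(v)) for v in u),2,(0,255,0),-1)
    out.append(c)
a=np.hstack(out)
b=w["color"][:,:,::-1][80:400,100:500];b=cv2.resize(b,(275,220))
f=np.zeros((600,800,3),np.uint8);f[:375]=a;f[378:598,:275]=b
tw=t["color"][:,:,::-1][60:280,150:500];f[378:598,300:650]=tw
cv2.imwrite("pics/x6.png",f)
E
```

```text
(no output)
```

View pics/x6.png

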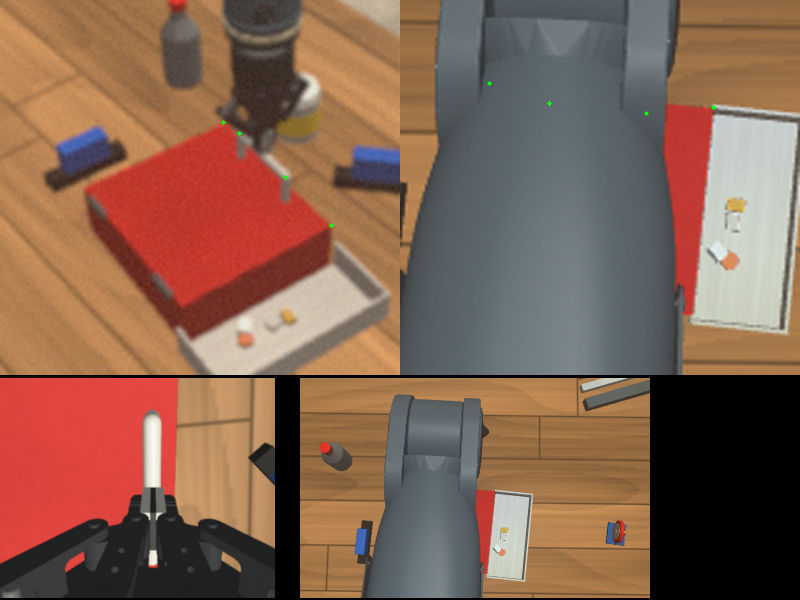

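The chips are all in the trough, the lid is shut and the bystanders haven't moved. The closed fingers are over the middle of the bar, but the picture doesn't show whether they are above or below it. I'll probe gently.

```bash
python3 -m inch '[[0,0,-2,0,0,0,0],[0,0,-4,0,0,0,0],[0,0,-4,0,0,0,0]]';  python3 -m inch '[[0,0,2,0,0,0,0],[0,0,4,0,0,0,0],[0,0,6,0,0,0,0],[0,0,6,0,0,0,0]]'
```

```text
clock: 13.75
tool_pos: [0.6128, -0.0246, 0.1202]
tool_rot: [0.739, 0.673, 0.0, 0.0]
ft_force: [0.2, 0.7, -0.7]
width: 0.0001
grasp_force: 0.0
clock: 14.25
tool_pos: [0.6127, -0.0246, 0.1152]
tool_rot: [0.739, 0.673, 0.0, 0.0]
ft_force: [-7.3, 0.2, 19.7]
width: -0.0001
grasp_force: 9.7
```

Shut fingers touch the bar's top at TCP z 0.1155, so the real fingertips stand about 24 mm farther back than stated. The finger geometry in the wrist view says the same: 85 mm spans 203 px, giving a tip depth of about 141 mm. I'll back up, open, go about 24 mm deeper and watch the force.

```bash
python3 -m inch '[[0,0,-20,0,0,0,0],[0,0,-20,0,0,0,60],[0,0,-20,0,0,0,60],[0,0,-20,0,0,0,60],[0,0,-10,0,0,0,60],[0,0,0,0,0,0,60],[0,0,8,0,0,0,60],[0,0,14,0,0,0,60],[0,0,14,0,0,0,60]]'; python3 -m inch '[[0,0,3,0,0,0,60],[0,0,6,0,0,0,60],[0,0,6,0,0,0,60]]'
```

```text
clock: 15.38
tool_pos: [0.6123, -0.0246, 0.0994]
tool_rot: [0.739, 0.673, -0.0, -0.0]
ft_force: [0.3, -0.0, 0.7]
width: 0.0602
grasp_force: 0.0
clock: 15.75
tool_pos: [0.6125, -0.0246, 0.0938]
tool_rot: [0.739, 0.673, -0.0, -0.0]
ft_force: [-0.5, 0.3, -0.0]
width: 0.0598
grasp_force: 0.0
```

```bash
python3 -m inch '[[0,0,2,0,0,0,40],[0,0,2,0,0,0,20],[0,0,2,0,0,0,0],[0,0,2,0,0,0,0],[0,0,2,0,0,0,0],[0,0,2,0,0,0,0]]'; python3 w.py
```

```text
clock: 16.5
tool_pos: [0.6119, -0.0245, 0.092]
tool_rot: [0.739, 0.673, -0.0, -0.0]
ft_force: [-7.2, 0.7, 5.5]
width: 0.0104
grasp_force: 58.6
case-frame xy [89.5 -0.5] z 92.0 yaw err deg -90.0 tz [-1.1e-03  1.0e-04 -1.0e+00] F [-7.2  0.7  5.5] w 0.010382405506419069 j [-0.04  0.49  0.04  1.12  0.    1.62]
```

The bar is held (opening 10.4 mm, 59 N). I'll raise it along the hinge arc in small steps, watching the force.

```bash
python3 -c "
from math import *
for a in (2.5,5,7.5,10,15,20,25,30,35,40,45):
  t=radians(a);print(a,round(200*(cos(t)-1)-17*sin(t),1),round(-200*sin(t)-17*(cos(t)-1),1),round(-t,4))"
python3 -m inch '[[0,-1,-8.7,-0.0436,0,0,0],[0,-2.2,-17.4,-0.0873,0,0,0],[0,-3.9,-26,-0.131,0,0,0],[0,-6,-34.5,-0.1745,0,0,0],[0,-6,-34.5,-0.1745,0,0,0],[0,-6,-34.5,-0.1745,0,0,0]]'; python3 w.py
```

```text
2.5 -0.9 -8.7 -0.0436
5 -2.2 -17.4 -0.0873
7.5 -3.9 -26.0 -0.1309
10 -6.0 -34.5 -0.1745
15 -11.2 -51.2 -0.2618
20 -17.9 -67.4 -0.3491
25 -25.9 -82.9 -0.4363
30 -35.3 -97.7 -0.5236
35 -45.9 -111.6 -0.6109
40 -57.7 -124.6 -0.6981
45 -70.6 -136.4 -0.7854
clock: 17.25
tool_pos: [0.6062, -0.024, 0.1259]
tool_rot: [0.736, 0.671, 0.058, 0.064]
ft_force: [-2.1, -0.5, -3.9]
width: 0.0099
grasp_force: 59.9
case-frame xy [83.7 -0.5] z 125.9 yaw err deg -89.99 tz [ 0.1711 -0.016  -0.9851] F [-2.1 -0.5 -3.9] w 0.009862834504008705 j [-0.03  0.31 -0.17  0.92 -0.01  1.63]
```

The forces are small and the tool frame turns with the lid, so the same table applies to later steps.

```bash
python3 -m inch '[[0,-2.2,-17.4,-0.0873,0,0,0],[0,-6,-34.5,-0.1745,0,0,0],[0,-11.2,-51.2,-0.2618,0,0,0],[0,-17.9,-67.4,-0.3491,0,0,0],[0,-17.9,-67.4,-0.3491,0,0,0]]'; python3 w.py
python3 -m inch '[[0,-0.9,-8.7,-0.0436,0,0,0],[0,-2.2,-17.4,-0.0873,0,0,0],[0,-3.9,-26,-0.1309,0,0,0],[0,-6,-34.5,-0.1745,0,0,0],[0,-11.2,-51.2,-0.2618,0,0,0],[0,-11.2,-51.2,-0.2618,0,0,0],[0,-11.2,-51.2,-0.2618,0,0,0]]'; python3 w.py
python3 - <<'E'
from station import *
from h import *
p=np.load("fit.npz")["case"];st=state();T=R.from_quat(st["tool_rot"]).as_matrix()
print("tilt",np.degrees(np.arccos(-T[2,2])))
b=np.array(st["tool_pos"])-.028*T[:,2];l=toL(p,b);v=np.array([l[0]+.11,b[2]-.075])
print("bar",l,b[2],"lid deg from bar",np.degrees(np.arctan2(v[1],v[0])-np.arctan2(.045,.2)),"radius",np.hypot(*v),np.hypot(.2,.045))
# lid corner check in side/top image: red far edge
for n in ["side","top"]:
    d=get_image(n);t=np.radians(45)
    pts=[]
    for a in (35,40,45,50,55):
        t=np.radians(a);P=toW(p,[[-.11+.22*np.cos(t)-.0025*np.sin(t),-.12,.075+.22*np.sin(t)]]);u=proj(d,P)[0]
        x,y=int(u[0]),int(u[1]);print(n,a,u.round(0),d["color"][max(0,y-2):y+3,x-8:x+9:2].mean(0).astype(int).tolist() if 0<=x<640 and 0<=y<400 else "")
E
```

```text
clock: 17.88
tool_pos: [0.5766, -0.0212, 0.19]
tool_rot: [0.714, 0.651, 0.174, 0.191]
ft_force: [-1.7, 0.1, -4.6]
width: 0.0097
grasp_force: 61.9
case-frame xy [54.1 -0.5] z 190.0 yaw err deg -89.99 tz [ 0.4981 -0.0464 -0.8659] F [-1.7  0.1 -4.6] w 0.009687222504954051 j [-0.01 -0.06 -0.58  0.53 -0.04  1.64]
clock: 18.75
tool_pos: [0.5426, -0.0181, 0.2277]
tool_rot: [0.683, 0.623, 0.257, 0.282]
ft_force: [-1.0, 0.1, -4.3]
width: 0.0099
grasp_force: 62.3
case-frame xy [19.9 -0.5] z 227.7 yaw err deg -89.98 tz [ 0.7016 -0.0656 -0.7095] F [-1.   0.1 -4.3] w 0.009876708087203813 j [ 0.01 -0.33 -0.87  0.25 -0.07  1.64]
tilt 44.80234747727689
bar [ 0.00018481 -0.00050791] 0.2475800471264467 lid deg from bar 44.763165370219845 radius 0.20475489133074887 0.20500000000000002
side 35 [343. 187.] [[153, 102, 66], [163, 116, 75], [162, 115, 74], [154, 110, 72], [143, 104, 67], [147, 103, 69], [155, 111, 72], [160, 114, 73], [163, 116, 75]]
side 40 [339. 185.] [[143, 47, 38], [142, 54, 43], [145, 84, 57], [153, 109, 70], [149, 108, 70], [151, 109, 71], [156, 111, 71], [162, 115, 76], [159, 113, 7
[... 608 characters left out ...]
], [201, 206, 207], [200, 205, 204]]
top 40 [347. 186.] [[193, 54, 45], [105, 43, 35], [193, 67, 59], [201, 206, 205], [199, 203, 202], [198, 203, 201], [201, 205, 204], [202, 208, 206], [199, 204, 202]]
top 45 [347. 191.] [[162, 50, 43], [129, 45, 38], [170, 59, 53], [178, 122, 117], [185, 172, 169], [199, 204, 202], [201, 206, 203], [203, 209, 206], [200, 205, 202]]
top 50 [347. 197.] [[135, 46, 39], [136, 46, 39], [136, 46, 40], [136, 47, 40], [159, 107, 102], [199, 203, 200], [204, 209, 205], [204, 209, 206], [201, 206, 202]]
top 55 [347. 203.] [[137, 46, 40], [137, 47, 40], [137, 47, 40], [138, 50, 43], [201, 205, 200], [202, 207, 202], [203, 209, 203], [206, 211, 205], [202, 207, 202]]
```

The lid is at 44.8° and held steadily. The camera check of the lid corner agrees.

```bash
python3 -m inch '[[0,0,0,0,0,0,0],[0,0,0,0,0,0,0]]' && python3 -c "
from station import *
print(job_done())"
```

```text
clock: 19.1
tool_pos: [0.5423, -0.018, 0.228]
tool_rot: [0.683, 0.622, 0.257, 0.282]
ft_force: [-0.5, 0.4, -6.3]
width: 0.01
grasp_force: 62.3
the job is handed in; nothing more can be done
None
```

The job is handed in at 19.1 s: all four chips are in the trough, the scraper stands on the open bench clear of the case and trough, and the gripper is holding the lid by its bar at about 45°; I touched none of the bystanders.

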